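Load the finishing drawer and push it home

ROBOT

A 6-joint arm with a two-finger parallel gripper is mounted at the origin on a cart in front of the work surface, level with it; the furniture and walls round the work are solid. World frame = base frame: x ahead of the robot, y to its left, z up, the work surface at z = 0. Lengths are in m, angles in degrees, forces in N, time in s.
With the tool pointing down it reaches from about 0.375 to 0.9 m from the base axis. Payload 3.1 kg.
Tool frame: the origin (TCP) lies midway between the tips of the shut fingers; the grasp point (between the pads) lies bot.hold_point_z behind it (bot.hold_point_z is the distance from the TCP to the grasp point, in m); z points along the fingers, y is the direction in which the jaws open and shut (so a half turn about z gives the same grasp; the last joint's range is limited). The gripper opens to 87 mm and grips with 3 to 60 N. Pads are 19 mm wide; open, the fingers measure 117 mm over their backs; the gripper's body (75 mm by 190 mm) begins 51 mm behind the grasp point.
Start: joints at [-75.029, 30.224, 82.088, -0, 67.689, -10.227], TCP at [0.266, -0.565, 0.223] pointing down, gripper open.
Joint ranges: [-176.69, 176.69], [-43.24, 126.21], [12.49, 139.97], [-82, 262], [0, 151.66], [-163.58, 163.58]. Speed limits (degrees/s): [159.86, 159.86, 180, 180, 180, 180].

INTERFACE

Orientations are given as a 3x3 rotation matrix whose columns are the frame's x, y, z axes.
In Python, from rig import bot, vision gives the robot as it stands.
- The arm moves only by the shell command python3 -m inch 'ROWS'. ROWS is JSON, a list of rows, each a list of 5 numbers: the finger opening in mm, from 0 to 87, then the shift along the tool's x, y, z in mm, then the turn about the tool's z in rad. In form: [[hand, dx, dy, dz, roll], ...]. A call has 1 to 8 rows; each row is the pose to reach, as a shift and turn from the pose measured when the call began, along the tool's axes at that moment; what a row does not reach only later rows make up. A row lasts 1/10 s, in which the tool goes at most 50 mm and 8.59 degrees, less where a joint would pass 70% of its speed; a pose out of reach is approached as far as the arm can. A call with a gripper value outside its range is refused whole. The fingers move at their own pace and stop on an object; the grip force is fixed at half the most. Time passes only in rows, so rows that repeat a pose let the fingers close. It gives the time, the measured TCP pose, the force and the opening at its end, in the units of the state.
- bot.read_state(): the state, without advancing time (a new reading comes with each control period).
- vision.capture(name): name is "scene" or "top" or "wrist"; returns (picture, depth): 384x512x3 uint8, red, green, blue; 384x512 float32, m along the optical axis (not along the pixel's ray), 0 where there is no reading.
- vision.camera_model(name): a dict with "intrinsics" (3x3 intrinsics, pixels), "dist" ([k1, k2, p1, p2, k3] as OpenCV has them; the pictures are not rectified), "camera_from_world" (4x4, takes a point from world to camera coordinates). Camera axes: x right, y down, z forward; pixel columns grow to the right and rows downward; lengths in m; the calibration is good to about 2 mm. A picture is of the moment at which its call begins: read the wrist's pose just before it. camera_model takes no time and is no camera call; for the wrist camera it gives the pose at the moment of the call.
- bot.hand_in(): hands the job in, once; it reports no verdict.
The state is a dict: "time_s": time; "joint_positions": joint angles; "qvel": joint speeds; "tau": joint torques, N m; "position": TCP position; "tcp_rot": TCP orientation; "force": force on the tool from outside, world axes, zero at the start; "moment": the same for the moment, N m; "opening": opening from 0.0 (shut) to 1.0 (fully open).
Only numpy, scipy, OpenCV 4.12 (cv2) and the standard library are available. Lean on these libraries where they do the work, as an engineer would, in place of code of your own. Each camera call takes 0.05 s, during which the arm holds its last target. There are 200 camera calls.

TASK

Stand the glass jar and the green tin upright in single file between the two aluminium guide rails in the open drawer of the small plywood cabinet, first the jar, pushed to the back, then the tin in front of it. Then push the drawer fully home until its spring catch seats. Leave the glue bottle and the tools where they are.

Things in the scene. Friction and masses are not known exactly. Their poses are not given: they have to be found in the camera images.
- cabinet: low plywood cabinet, fixed, 170 wide x 175 deep x 165 mm high with the 30 mm rim round its top (a roll of blue tape and a black marker lie inside the rim, all below 175 mm). Origin at bench level under the middle of its front face; x points into the cabinet, y to the left seen from the front, z up. The drawer opening reaches up to 123 mm
- drawer (a joint): how far the cabinet's only drawer is open (m): 0 fully home, 0.148 at the stop. It slides along the cabinet's x with about 3.5 N friction; over the last 13 mm a spring catch resists (about 12 to 16 N in all), then draws it to 0
- lane (a point): point of the drawer on its tray floor (22 mm above the bench), midway between the two aluminium guide rails, at the inner face of the front panel; axes as the cabinet's. The lane runs 150 mm along +x from here to the back wall and is 75 mm wide; rails stand 24 mm, tray sides 31 mm above the floor. Beyond x = joint value it lies under the cabinet's top
- front (a point): middle of the outer face of the drawer's flat front panel (no handle), 28 mm above the bench; axes as the cabinet's, so the face looks to -x. The panel is 166 mm wide, 14 mm thick, from 4 to 52 mm above the bench
- jar: open glass jar with a little brown shellac, 66 mm diameter, 86 mm high; origin at the centre of its underside, z up its axis
- tin: round green tin with a white paper band and pale lid, 60 mm diameter, 80 mm high; origin at the centre of its underside, z up its axis
- vice (a point): point on the bench under the middle of the fixed blue bench vice, an obstacle: from here it reaches 145 mm either way in world x and 75 mm either way in world y, 162 mm high; its 14 mm thick foot reaches 88 mm either way in y
- chest (a point): point on the bench under the middle of the front of the fixed parts chest, an obstacle: 125 mm to either side in world y, 210 mm high; its front with knobs lies in the plane of this x (an ajar drawer low on its right stands 20 mm further out; it is scenery)
- glue: upright squeeze bottle of wood glue with orange tip, a bystander (a second one far behind is scenery), 43 (its x) x 60 (its y) x 170 mm; origin at the centre of its underside
- caul: pine stick lying flat, a bystander, 30 (its x) x 140 (its y) x 24 mm; origin at the centre of its underside
- purple_clamp: purple spring clamp lying flat, a bystander, 79 x 131 x 17 mm; origin at the centre of its underside
Mind the look-alikes: they are no part of the job. Of the things that look like the tin, take the one that is farthest to the robot's right at the start. What is shaped like the jar but orange is not meant.

How it is judged (in metres and radians):
On the way, in this order (a step that is already met when the one before it is completed fails the run):
1. the jar stands upright between the rails in the back part of the lane, drawer still open (x of jar in the frame of lane between 0.085 and 0.13 m and y of jar in the frame of lane between -0.012 and 0.012 m and z of jar in the frame of lane below 0.006 m and angle between jar's own z axis and vertical below 0.1 rad and value of joint drawer above 0.04 m), for 0.2 s.
2. the tin stands upright between the rails in front of the jar, drawer still open (x of tin in the frame of lane between 0.02 and 0.075 m and y of tin in the frame of lane between -0.012 and 0.012 m and z of tin in the frame of lane below 0.006 m and angle between tin's own z axis and vertical below 0.1 rad and value of joint drawer above 0.04 m), for 0.2 s.
3. the drawer is home on its catch (value of joint drawer below 0.004 m), for 0.2 s.
At the end, for the whole second after the job is handed in: The drawer is within 4 mm of fully home; jar and tin stand upright (within 0.1 rad) and at rest on the tray floor between the rails (within 12 mm of the lane's middle line), the jar behind (its centre 85 to 130 mm from the panel's inner face), the tin in front (20 to 75 mm) (value of joint drawer below 0.004 m and x of jar in the frame of lane between 0.085 and 0.13 m and y of jar in the frame of lane between -0.012 and 0.012 m and z of each of jar, tin in the frame of lane below 0.006 m and angle between each of jar, tin's own z axis and vertical below 0.1 rad and x of tin in the frame of lane between 0.02 and 0.075 m and y of tin in the frame of lane between -0.012 and 0.012 m and linear speed of each of jar, tin below 0.02 m/s); the robot touches nothing.
It fails at once if the jar or tin is tipped over (angle between any of jar, tin's own z axis and vertical above 0.9 rad).
It fails at once if a bystander is shoved more than 25 mm or the glue bottle is knocked over (distance of any of glue, caul, purple_clamp from where it was at the start of the episode above 0.025 m or angle between glue's own z axis and vertical above 0.5 rad).
It also fails if it takes over 72 s, if anything falls off the work surface, if the arm or the gripper's body presses on something with over 40 N, if the wrist force passes 120 N, or if a joint passes its speed limit or range.

## Working session

There is one attempt and no reset: what is moved stays moved. The work goes in short steps, Python scripts to look and compute and a shell command to move; the robot and the scene stay as the last step left them, time stands still between calls to the robot, and variables do not carry over. Pictures are saved under pics/ and viewed, about 8 in all and at most 12, crops included, and the job is handed in when it is done.

```bash
ls; mkdir -p pics; cat > h.py <<'E'
import numpy as np, cv2
from rig import bot, vision
def cap(n):
    m=vision.camera_model(n); p,d=vision.capture(n); return p,d,m
def world(d,m):
    K=np.array(m["intrinsics"]);h,w=d.shape
    u,v=np.meshgrid(np.arange(w),np.arange(h))
    pts=cv2.undistortPoints(np.stack([u,v],-1).reshape(-1,1,2).astype(np.float64),K,np.array(m["dist"])).reshape(h,w,2)
    P=np.concatenate([pts*d[...,None],d[...,None],np.ones((h,w,1))],-1)
    W=P@np.linalg.inv(np.array(m["camera_from_world"])).T
    W=W[...,:3]; W[d==0]=np.nan
    return W
def save(n,p): cv2.imwrite("pics/"+n+".png",p[...,::-1])
E
python3 - <<'E'
from h import *
s=bot.read_state();print(s["time_s"],s["position"],s["tcp_rot"],bot.hold_point_z,s["opening"])
for n in("scene","top"):
    p,d,m=cap(n);save(n,p);np.savez(n+".npz",p=p,d=d,W=world(d,m))
    print(n,np.linalg.inv(m["camera_from_world"])[:3].round(3).tolist())
E
```

```text
pics
0.0 [ 0.26593846 -0.56480319  0.22156296] [[ 9.04848920e-01  4.25732484e-01 -5.32942388e-04]
 [ 4.25732615e-01 -9.04846560e-01  2.10790522e-03]
 [ 4.15172638e-04 -2.13422672e-03 -9.99997636e-01]] 0.0187 1.0013187218568664
scene [[-0.874, -0.221, 0.433, -0.091], [-0.486, 0.412, -0.771, 1.161], [-0.008, -0.884, -0.467, 0.695]]
top [[-0.014, -0.99, 0.144, 0.288], [-1.0, 0.014, 0.002, 0.055], [-0.004, -0.144, -0.99, 1.78]]
```

```bash
python3 -c "
import cv2
for n in('scene','top'):
    a=cv2.imread('pics/'+n+'.png');cv2.imwrite('pics/'+n+'_b.png',cv2.resize(a,(800,600),interpolation=cv2.INTER_CUBIC))"
```

```text
(no output)
```

View pics/scene_b.png

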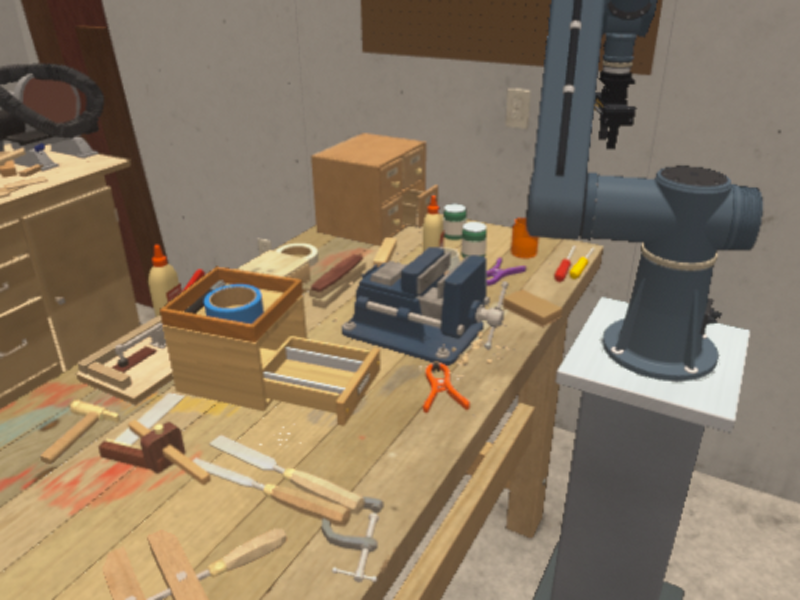

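View pics/top_b.png

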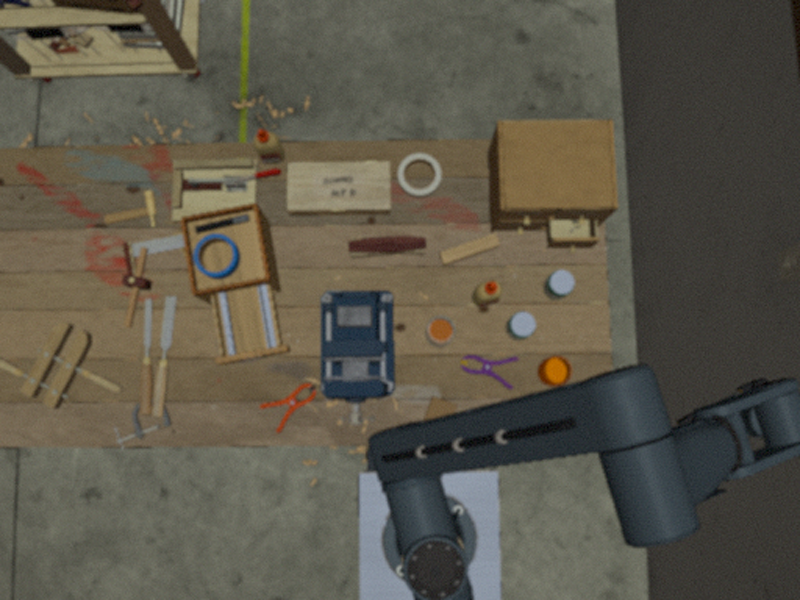

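Top view (800x600 pixels). Candidates:
- **Tin:** (561,282) and (522,325). The farther right, (561,282), is the one to take.
- **Jar:** (440,330), glass with brown contents. The orange look-alike is at (555,370).
- **Obstacles:** vice (358,345), glue (487,292), caul (470,248), purple clamp (488,370).
- **Cabinet:** (225,250), with the drawer open towards (250,325).

Next I'll measure from the depth images.

```bash
python3 - <<'E'
import numpy as np,cv2
T=np.load('top.npz');S=np.load('scene.npz')
W=T['W'];s=.64
def roi(n,u,v,r,zl,zh,W=W,k=s):
    a=W[int((v-r)*k):int((v+r)*k),int((u-r)*k):int((u+r)*k)].reshape(-1,3)
    z=a[:,2];q=a[(z>zl)&(z<zh)]
    if len(q)<5: print(n,len(q));return
    c,rad=cv2.minEnclosingCircle(q[:,:2].astype(np.float32))
    print(n,len(q),'med',np.median(q,0).round(4),'circ',np.round(c,4),round(rad,4),'z95',np.percentile(q[:,2],[5,50,95]).round(3),'mm',q.min(0).round(3),q.max(0).round(3))
print('bench z',np.nanmedian(W[210:218,120:200,2]))
roi('tinR',561,282,22,.05,.12);roi('tinL',522,325,22,.05,.12);roi('jar',440,330,22,.006,.12);roi('orange',555,370,20,.03,.13)
roi('glue',487,292,22,.03,.2);roi('caul',470,248,34,.012,.05);roi('clamp',488,370,32,.007,.05);roi('vice',358,345,58,.03,.2)
roi('chest',553,170,75,.03,.3)
# orientation of cabinet rim and drawer
a=W[int(195*s):int(305*s),int(175*s):int(275*s)].reshape(-1,3)
q=a[(a[:,2]>.155)&(a[:,2]<.18)].astype(np.float32);print('rim',cv2.minAreaRect(q[:,:2]),np.percentile(q[:,2],[10,50,90]))
a=W[int(275*s):int(365*s),int(205*s):int(295*s)].reshape(-1,3)
for lo,hi in((.04,.07),(.025,.07),(.015,.03)):
    q=a[(a[:,2]>lo)&(a[:,2]<hi)].astype(np.float32);print('drawer',len(q),cv2.minAreaRect(q[:,:2]),np.median(q[:,2]))
# scene-view clouds
V=S['W'].reshape(-1,3)
for n,x,y in(('tinR',0,0),):
    pass
np.set_printoptions(suppress=True)
q=V[(V[:,2]>.04)&(V[:,2]<.3)&(V[:,0]>.3)&(V[:,0]<.75)&(V[:,1]<.1)&(V[:,1]>-.5)]
print('scene pts',len(q),q.min(0),q.max(0))
np.save('sc.npy',V)
# enlarged crop of drawer & jar region
p=T['p'][...,::-1]
A=cv2.resize(p[120:240,110:200],None,fx=4.4,fy=4.4,interpolation=cv2.INTER_CUBIC)
B=cv2.resize(p[150:250,240:390],None,fx=4.0,fy=4.0*528/400/1.32,interpolation=cv2.INTER_CUBIC)
A=A[:528];A=cv2.resize(A,(300,400));B=cv2.resize(B,(500,400))
cv2.imwrite('pics/crop1.png',np.hstack([A,B[:, :500]]))
E
```

```text
bench z 0.013400340686283707
tinR 243 med [ 0.5664 -0.3012  0.0775] circ [ 0.5683 -0.3036] 0.0306 z95 [0.059 0.077 0.085] mm [ 0.538 -0.333  0.05 ] [ 0.598 -0.274  0.089]
tinL 241 med [ 0.4725 -0.211   0.0775] circ [ 0.4742 -0.2119] 0.0305 z95 [0.06  0.078 0.085] mm [ 0.445 -0.241  0.051] [ 0.501 -0.183  0.088]
jar 322 med [ 0.4661 -0.0283  0.0326] circ [ 0.4758 -0.0256] 0.0568 z95 [0.009 0.033 0.086] mm [ 0.428 -0.068  0.006] [0.52  0.022 0.094]
orange 216 med [ 0.3711 -0.2828  0.0654] circ [ 0.3712 -0.2859] 0.0332 z95 [0.031 0.065 0.089] mm [ 0.339 -0.318  0.03 ] [ 0.402 -0.253  0.093]
glue 236 med [ 0.5404 -0.1311  0.1151] circ [ 0.5459 -0.136 ] 0.0303 z95 [0.05  0.115 0.154] mm [ 0.522 -0.166  0.034] [ 0.569 -0.106  0.174]
caul 349 med [ 0.6624 -0.1089  0.0227] circ [ 0.68   -0.1031] 0.0806 z95 [0.015 0.023 0.032] mm [ 0.627 -0.179  0.013] [ 0.742 -0.036  0.049]
clamp 270 med [ 0.3868 -0.1373  0.0143] circ [ 0.3847 -0.1367] 0.0938 z95 [0.008 0.014 0.023] mm [ 0.311 -0.208  0.007] [ 0.452 -0.066  0.045]
vice 2361 med [0.4229 0.1606 0.1202] circ [0.4335 0.1639] 0.1382 z95 [0.073 0.12  0.164] mm [0.311 0.089 0.03 ] [0.553 0.236 0.173]
chest 5510 med [ 0.7823 -0.2702  0.2071] circ [ 0.7854 -0.2652] 0.1753 z95 [0.071 0.207 0.214] mm [ 0.658 -0.404  0.03 ] [ 0.905 -0.131  0.223]Traceback (most recent call last):
  File "<stdin>", line 16, in <module>
cv2.error: OpenCV(4.12.0) /io/opencv/modules/imgproc/src/convhull.cpp:143: error: (-215:Assertion failed) total >= 0 && (depth == CV_32F || depth == CV_32S) in function 'convexHull'
```

```bash
python3 - <<'E'
import numpy as np,cv2
T=np.load('top.npz');W=T['W'];s=.64
def pts(u0,u1,v0,v1,lo,hi):
    a=W[int(v0*s):int(v1*s),int(u0*s):int(u1*s)].reshape(-1,3);z=a[:,2];return np.ascontiguousarray(a[(z>lo)&(z<hi)].astype(np.float32))
q=pts(170,280,195,305,.15,.19);print('rim',len(q),cv2.minAreaRect(np.ascontiguousarray(q[:,:2])),np.median(q[:,2]))
for lo,hi in((.043,.07),(.025,.07),(.015,.03)):
    q=pts(205,295,295,365,lo,hi);print('drawer',len(q),cv2.minAreaRect(np.ascontiguousarray(q[:,:2])),np.median(q[:,2]))
p=T['p'][...,::-1]
A=cv2.resize(p[125:235,112:192],(400,550),interpolation=cv2.INTER_CUBIC)
B=cv2.resize(p[160:250,260:380],(400,300),interpolation=cv2.INTER_CUBIC)
Z=np.zeros((550,800,3),np.uint8);Z[:,:400]=A;Z[:300,400:]=B
cv2.imwrite('pics/crop1.png',Z)
E
```

```text
rim 968 ((0.6397764682769775, 0.43956005573272705), (0.17951126396656036, 0.17049317061901093), 10.046072959899902) 0.16384935
drawer 433 ((0.48861753940582275, 0.4134121835231781), (0.16001904010772705, 0.16650018095970154), 9.582756042480469) 0.05031777
drawer 868 ((0.4896623492240906, 0.4130803346633911), (0.16322878003120422, 0.1675024777650833), 9.582755088806152) 0.042976685
drawer 1051 ((0.4910317659378052, 0.4165298342704773), (0.17352230846881866, 0.14879538118839264), 13.73341178894043) 0.022124892
```

View pics/crop1.png

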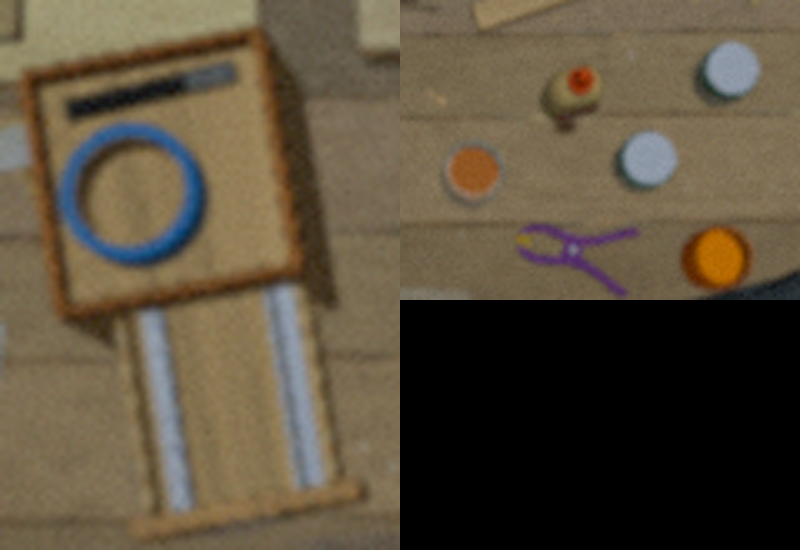

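The crop confirms the choices: the jar is the clear-rimmed glass with brown contents, and the tin is the far-right one. The cabinet is yawed about +10°. Next I'll check the gripper body's shape, since it decides how the drawer can be closed, and refine the poses from the scene view.

```bash
python3 - <<'E'
import numpy as np,cv2
from h import bot
S=np.load('scene.npz');V=S['W'].reshape(-1,3);V=V[~np.isnan(V[:,0])]
st=bot.read_state();R=np.array(st["tcp_rot"]);p=np.array(st["position"])
L=(V-p)@R
m=(np.abs(L[:,0])<.2)&(np.abs(L[:,1])<.2)&(L[:,2]>-.3)&(L[:,2]<.03);L=L[m]
for z in np.arange(-.28,.02,.02):
    q=L[(L[:,2]>=z)&(L[:,2]<z+.02)]
    if len(q):print(round(z,2),len(q),np.percentile(q[:,:2],[3,97],axis=0).round(3).tolist())
T=np.load('top.npz');U=T['W'].reshape(-1,3)
C=np.array([[np.cos(np.radians(9.8)),-np.sin(np.radians(9.8))],[np.sin(np.radians(9.8)),np.cos(np.radians(9.8))]])
o=np.array([.5536,.4244])
for n,A in(('top',U),('scene',V)):
    c=np.c_[(A[:,:2]-o)@C,A[:,2]]
    for nm,lo,hi,xl,xh in(('panel',.044,.06,-.2,-.13),('mid',.04,.06,-.12,-.03),('rim',.155,.18,-.02,.22)):
        q=c[(c[:,2]>lo)&(c[:,2]<hi)&(c[:,0]>xl)&(c[:,0]<xh)&(abs(c[:,1])<.11)]
        if len(q): print(n,nm,len(q),np.percentile(q,[1,5,50,95,99],axis=0).round(4).tolist())
    for nm,x,y in(('tinR',.567,-.302),('jar',.466,-.03),('glue',.545,-.135)):
        q=A[(np.hypot(A[:,0]-x,A[:,1]-y)<.045)&(A[:,2]>.02)]
        q2=q[q[:,2]>(.07 if nm!='glue' else .03)]
        if len(q2):print(n,nm,len(q),len(q2),q2.min(0).round(4),q2.max(0).round(4))
a=S['p'][0:110,340:450,::-1];cv2.imwrite('pics/grip.png',cv2.resize(a,(660,600),interpolation=cv2.INTER_CUBIC))
E
python3 -m inch '[[87,0,0,-30,0]]'
```

```text
-0.28 282 [[-0.193, -0.038], [0.035, 0.153]]
-0.26 249 [[-0.195, -0.032], [0.031, 0.159]]
-0.24 287 [[-0.193, -0.035], [0.032, 0.188]]
-0.22 293 [[-0.194, -0.034], [0.033, 0.162]]
-0.2 271 [[-0.195, -0.034], [0.029, 0.189]]
-0.18 325 [[-0.194, -0.052], [0.037, 0.189]]
-0.16 238 [[-0.195, -0.054], [0.023, 0.185]]
-0.14 241 [[-0.195, -0.054], [0.026, 0.174]]
-0.12 329 [[-0.191, -0.098], [0.033, 0.178]]
-0.1 297 [[-0.193, -0.094], [0.037, 0.176]]
-0.08 237 [[-0.196, -0.089], [0.035, 0.174]]
-0.06 154 [[-0.195, -0.062], [0.01, 0.165]]
-0.04 165 [[-0.195, -0.059], [0.011, 0.164]]
-0.02 177 [[-0.197, -0.055], [0.011, 0.169]]
0.0 170 [[-0.194, 0.042], [-0.002, 0.185]]
0.02 71 [[-0.197, 0.124], [-0.076, 0.184]]
top panel 184 [[-0.1449, -0.0818, 0.0447], [-0.1443, -0.0761, 0.0456], [-0.138, 0.0008, 0.051], [-0.1312, 0.074, 0.0577], [-0.1303, 0.0819, 0.0591]]
top mid 179 [[-0.119, -0.0698, 0.0402], [-0.1161, -0.0689, 0.0417], [-0.0765, 0.0377, 0.0485], [-0.0365, 0.0694, 0.0559], [-0.0312, 0.0705, 0.0588]]
top rim 843 [[-0.0007, -0.0841, 0.1555], [0.0013, -0.0823, 0.1569], [0.0809, 0.0121, 0.16
[... 384 characters left out ...]
0.1311, 0.0798, 0.0536]]
scene mid 474 [[-0.119, -0.0718, 0.0402], [-0.1162, -0.0687, 0.0405], [-0.0764, 0.0362, 0.0457], [-0.0347, 0.0671, 0.0533], [-0.0313, 0.0688, 0.0547]]
scene rim 1383 [[-0.0016, -0.0849, 0.1553], [-0.0003, -0.0811, 0.1559], [0.0761, 0.0242, 0.163], [0.1693, 0.0838, 0.1707], [0.1733, 0.0855, 0.172]]
scene tinR 252 81 [ 0.5421 -0.337   0.0702] [ 0.5952 -0.2769  0.0831]
scene jar 77 52 [ 0.433  -0.0634  0.0708] [ 0.4803 -0.0073  0.0866]
scene glue 345 345 [ 0.5244 -0.17    0.0347] [ 0.5639 -0.1021  0.1681]
time_s: 0.2
position: [0.265, -0.5616, 0.2471]
tcp_rot: [[0.905, 0.426, -0.004], [0.426, -0.905, 0.013], [0.002, -0.013, -1.0]]
force: [-0.8, 1.1, -0.4]
opening: 0.999
```

View pics/grip.png

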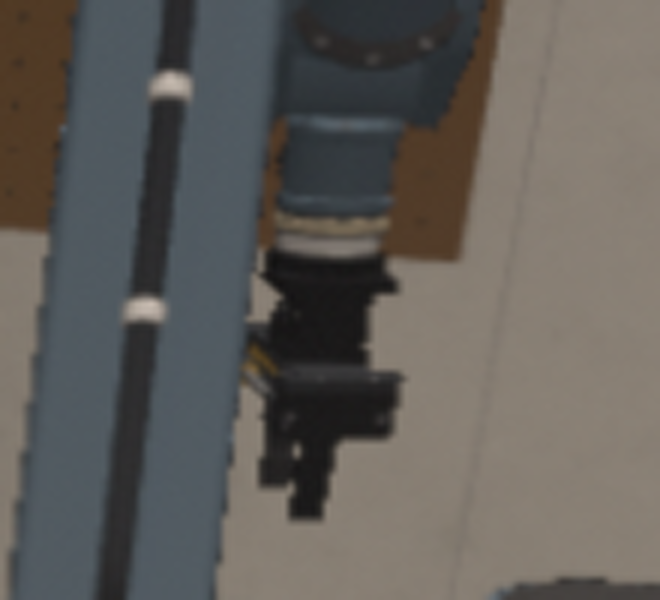

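```bash
cat >> h.py <<'E'
def plan(x,y,z,psi):
    """tool-frame shift (mm) and roll (rad) to TCP x,y,z with tool-x yaw psi (deg)"""
    s=bot.read_state();R=np.array(s["tcp_rot"]);d=R.T@(np.array([x,y,z])-s["position"])*1000
    now=np.degrees(np.arctan2(R[1,0],R[0,0]));r=(psi-now+180)%360-180
    print("t",round(s["time_s"],2),"pos",np.round(s["position"],4),"yaw",round(now,2),"J6",round(s["joint_positions"][5],1),"F",np.round(s["force"],1),"op",round(s["opening"]*87,1))
    print("-> d",d.round(1),"roll",round(-np.radians(r),4))
E
python3 - <<'E'
from h import *
plan(.465,-.03,.30,90)
S=np.load('scene.npz');p=S['p'].astype(int);W=S['W']
R=np.array(bot.read_state()["tcp_rot"])
R0=np.array([[.90485,.42573,-.0005],[.42573,-.90485,.0021],[.0004,-.0021,-1]]);p0=np.array([.26594,-.5648,.22156])
dark=(p.sum(2)<170);dark[:,:380]=0;dark[:, 412:]=0;dark[:40]=0;dark[92:]=0
L=(W[dark]-p0)@R0;L=L[~np.isnan(L[:,0])];L=L[(abs(L)<.3).all(1)]
for z in np.arange(-.22,.01,.012):
    q=L[(L[:,2]>=z)&(L[:,2]<z+.012)]
    if len(q)>2:print(round(-z-.012,3),len(q),np.percentile(q[:,:2],[5,95],axis=0).round(3).tolist())
E
```

```text
t 0.2 pos [ 0.265  -0.5616  0.2471] yaw 25.19 J6 -10.2 F [-0.8  1.1 -0.4] op 86.9
-> d [ 407.4 -396.6  -46.7] roll -1.1311
0.172 51 [[-0.034, -0.038], [0.035, 0.013]]
0.16 92 [[-0.028, -0.053], [0.037, -0.004]]
0.148 43 [[-0.016, -0.055], [0.022, -0.034]]
0.136 46 [[-0.015, -0.056], [0.023, 0.007]]
0.124 52 [[-0.015, -0.054], [0.027, -0.002]]
0.112 60 [[-0.017, -0.099], [0.026, -0.005]]
0.1 113 [[-0.026, -0.098], [0.036, 0.06]]
0.088 65 [[-0.027, -0.096], [0.037, 0.013]]
0.076 74 [[-0.028, -0.09], [0.038, -0.021]]
0.064 48 [[-0.028, -0.09], [0.037, -0.075]]
0.052 10 [[-0.005, -0.062], [0.012, -0.056]]
0.04 17 [[-0.005, -0.064], [0.011, -0.022]]
0.028 27 [[-0.006, -0.06], [0.013, 0.052]]
0.016 31 [[-0.007, -0.057], [0.011, 0.05]]
0.004 14 [[-0.008, -0.047], [0.009, 0.048]]
-0.008 4 [[-0.005, 0.04], [0.007, 0.049]]
```

```bash
python3 -m inch '[[87,0,0,-47,0],[87,50,-50,-47,-0.14],[87,90,-85,-47,-0.28],[87,130,-120,-47,-0.42],[87,165,-155,-47,-0.56],[87,200,-190,-47,-0.7],[87,235,-225,-47,-0.84],[87,270,-260,-47,-0.98]]'; python3 -c "
from h import *
plan(.465,-.03,.30,90)"
```

```text
time_s: 1.0
position: [0.3904, -0.2334, 0.2977]
tcp_rot: [[0.145, 0.989, -0.004], [0.989, -0.145, 0.013], [0.013, -0.006, -1.0]]
force: [0.5, 0.5, 0.4]
opening: 1.002
t 1.0 pos [ 0.3904 -0.2334  0.2977] yaw 81.63 J6 -37.1 F [0.5 0.5 0.4] op 87.2
-> d [2.121e+02 4.420e+01 1.000e-01] roll -0.146
```

```bash
python3 -m inch '[[87,45,10,0,-0.08],[87,90,20,0,-0.146],[87,135,30,0,-0.146],[87,175,38,0,-0.146],[87,212,44,0,-0.146],[87,212,44,0,-0.146]]'; python3 - <<'E'
from h import *
p,d,m=cap("wrist");W=world(d,m);np.savez("w1.npz",p=p,W=W);save("w1",p)
plan(.465,-.03,.1,90)
q=W.reshape(-1,3)
print("cam",np.linalg.inv(m["camera_from_world"])[:3,3])
a=q[(np.hypot(q[:,0]-.465,q[:,1]+.03)<.06)&(q[:,2]>.07)&(q[:,2]<.12)]
print(len(a),a.min(0),a.max(0),np.median(a,0)); print(cv2.minEnclosingCircle(np.ascontiguousarray(a[:,:2].astype(np.float32))))
E
```

```text
time_s: 1.6
position: [0.465, -0.0261, 0.2999]
tcp_rot: [[-0.006, 1.0, -0.004], [1.0, 0.006, 0.015], [0.015, -0.004, -1.0]]
force: [-0.0, -0.8, 1.0]
opening: 1.001
t 1.65 pos [ 0.4647 -0.0281  0.2999] yaw 90.27 J6 -18.2 F [ 0.7 -0.1  0.1] op 86.8
-> d [ -4.6   1.2 199.8] roll 0.0047
cam [0.46592351 0.05230782 0.46400601]
593 [ 0.43424582 -0.05833984  0.07010935] [0.49862789 0.00187738 0.08863816] [ 0.46649849 -0.0177052   0.08158265]
((0.46688807010650635, -0.0299781933426857), 0.03284995257854462)
```

View pics/w1.png

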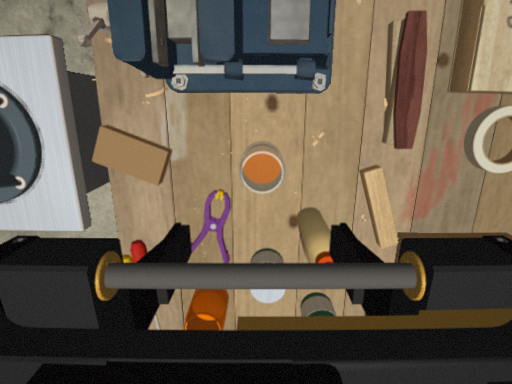

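Wrist view: the jar is at (262,170) between the vice and the purple clamp. The rim fit gives (0.467,-0.030), top 0.087, in agreement with the top and scene views. I'll descend.

```bash
python3 -c "
from h import *
plan(.4669,-.03,.051,90)"
```

```text
t 1.65 pos [ 0.4647 -0.0281  0.2999] yaw 90.27 J6 -18.2 F [ 0.7 -0.1  0.1] op 86.8
-> d [ -5.3   3.3 248.8] roll 0.0047
```

```bash
python3 -m inch '[[87,-5,3,50,0.005],[87,-5,3,100,0.005],[87,-5,3,150,0.005],[87,-5,3,190,0.005],[87,-5,3,220,0.005],[87,-5,3,249,0.005],[87,-5,3,249,0.005],[60,-5,3,249,0.005]]' && python3 -m inch '[[50,0,0,0,0],[50,0,0,0,0],[50,0,0,0,0],[50,0,0,0,0],[50,0,0,-10,0],[50,0,0,-40,0],[50,0,0,-80,0],[50,0,0,-120,0]]';  python3 -c "
from h import *
plan(.4669,-.03,.26,90)"
```

```text
time_s: 2.45
position: [0.4663, -0.0306, 0.0507]
tcp_rot: [[0.002, 1.0, -0.006], [1.0, -0.001, 0.014], [0.014, -0.006, -1.0]]
force: [-0.3, -0.1, 0.6]
opening: 0.967
time_s: 3.25
position: [0.4659, -0.0318, 0.1721]
tcp_rot: [[0.001, 1.0, -0.008], [1.0, -0.001, 0.014], [0.014, -0.008, -1.0]]
force: [0.4, 0.0, -2.7]
opening: 0.746
t 3.25 pos [ 0.4659 -0.0318  0.1721] yaw 89.92 J6 -18.5 F [ 0.4  0.  -2.7] op 64.9
-> d [  3.    0.3 -87.9] roll -0.0014
```

```bash
python3 -m inch '[[50,0,0,-50,0],[50,30,0,-90,-0.12],[50,70,0,-95,-0.26],[50,110,0,-95,-0.4],[50,150,0,-95,-0.54],[50,190,0,-95,-0.68],[50,230,0,-95,-0.82],[50,270,0,-95,-0.96]]';  python3 -c "
from h import *
plan(.4955,.4143,.27,189.8)"
```

```text
time_s: 4.05
position: [0.4657, 0.2384, 0.2713]
tcp_rot: [[-0.822, 0.57, -0.009], [0.569, 0.822, 0.014], [0.015, 0.007, -1.0]]
force: [-0.2, -1.0, -3.0]
opening: 0.744
t 4.05 pos [0.4657 0.2384 0.2713] yaw 145.28 J6 -41.3 F [-0.2 -1.  -3. ] op 64.7
-> d [ 75.7 161.6   3.5] roll -0.7769
```

```bash
python3 -m inch '[[50,15,30,0,-0.13],[50,30,60,0,-0.26],[50,45,90,0,-0.4],[50,60,120,0,-0.54],[50,75,160,0,-0.68],[50,76,162,3,-0.777],[50,76,162,3,-0.777],[50,76,162,3,-0.777]]';  python3 - <<'E'
from h import *
p,d,m=cap("wrist");W=world(d,m);np.savez("w2.npz",p=p,W=W);save("w2",p)
plan(.4955,.4143,.27,189.8)
E
```

```text
time_s: 4.85
position: [0.4943, 0.4141, 0.2701]
tcp_rot: [[-0.986, -0.168, -0.011], [-0.168, 0.986, 0.013], [0.008, 0.014, -1.0]]
force: [0.5, -0.5, -2.1]
opening: 0.749
t 4.9 pos [0.4947 0.4139 0.2704] yaw -170.32 J6 -70.4 F [-0.7 -0.6 -2.3] op 65.0
-> d [-0.9  0.3  0.4] roll -0.0021
```

View pics/w2.png

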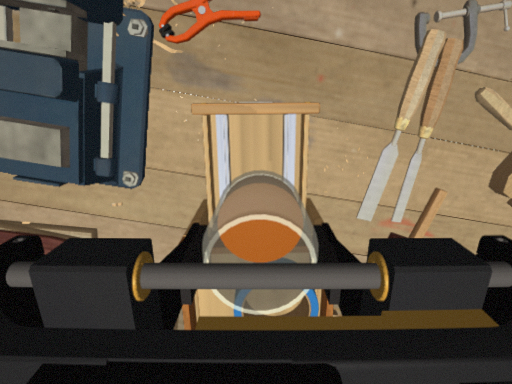

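The wrist view shows the drawer: panel top at row ~107 (columns 192–318), rails at columns ~222 and ~290. I'll refine the lane frame from this cloud.

```bash
python3 - <<'E'
from h import *
D=np.load('w2.npz');W=D['W'];p=D['p'].astype(int)
# panel top edge line: yaw from panel-top points
o=np.array([.5536,.4244])
def cf(A,th): 
    t=np.radians(th);return np.c_[(A[:,:2]-o)@np.array([[np.cos(t),-np.sin(t)],[np.sin(t),np.cos(t)]]),A[:,2]]
R=W[95:215,180:330].reshape(-1,3);P=p[95:215,180:330].reshape(-1,3);ok=~np.isnan(R[:,0])
R,P=R[ok],P[ok]
t=R[(R[:,2]>.046)&(R[:,2]<.058)]; c=cf(t,9.8); t=t[(c[:,0]<-.128)]
print('panel rect',len(t),cv2.minAreaRect(np.ascontiguousarray(t[:,:2].astype(np.float32))),np.median(t[:,2]))
for th in(9.4,9.7,10.):
    c=cf(R,th)
    q=c[(c[:,2]>.046)&(c[:,2]<.058)&(c[:,0]<-.128)]
    print(th,'panel x',np.percentile(q[:,0],[2,50,98]).round(4),'y',np.percentile(q[:,1],[1,99]).round(4))
    blue=(P[:,2]>P[:,0]+5)&(c[:,0]>-.13)&(c[:,0]<-.06)&(c[:,2]>.036)&(c[:,2]<.055)
    for s in(1,-1):
        b=c[blue&(c[:,1]*s>0)];f=np.polyfit(b[:,0],b[:,1],1)
        print('  rail',s,len(b),np.percentile(b[:,1],[3,50,97]).round(4),'slope deg',np.degrees(f[0]).round(2),'z',np.median(b[:,2]).round(4))
    fl=c[(abs(c[:,1])<.025)&(c[:,0]>-.125)&(c[:,0]<-.07)];print('  floor z',np.median(fl[:,2]).round(4))
E
```

```text
panel rect 1445 ((0.42075052857398987, 0.3982410430908203), (0.013900114223361015, 0.16501328349113464), 9.691312789916992) 0.0525054731874488
9.4 panel x [-0.1424 -0.1358 -0.1284] y [-0.0841  0.0761]
  rail 1 98 [0.0347 0.0362 0.0381] slope deg -0.13 z 0.0466
  rail -1 100 [-0.0456 -0.0436 -0.0416] slope deg 0.29 z 0.0466
  floor z 0.2593
9.7 panel x [-0.1422 -0.136  -0.1286] y [-0.0834  0.0768]
  rail 1 98 [0.0351 0.0367 0.0387] slope deg -0.43 z 0.0466
  rail -1 100 [-0.0452 -0.0431 -0.0412] slope deg -0.01 z 0.0466
  floor z 0.2598
10.0 panel x [-0.1424 -0.1358 -0.1288] y [-0.0827  0.0776]
  rail 1 98 [0.0355 0.0371 0.0392] slope deg -0.73 z 0.0466
  rail -1 100 [-0.0449 -0.0426 -0.0407] slope deg -0.31 z 0.0466
  floor z 0.2591
```

```bash
python3 -c "
from h import *
plan(.5046,.4140,.125,189.7)"
```

```text
t 4.9 pos [0.4947 0.4139 0.2704] yaw -170.32 J6 -70.4 F [-0.7 -0.6 -2.3] op 65.0
-> d [-10.9  -3.7 145.3] roll -0.0004
```

```bash
python3 -m inch '[[50,-11,-4,30,0],[50,-11,-4,70,0],[50,-11,-4,110,0],[50,-11,-4,135,0],[50,-11,-4,145,0],[50,-11,-4,145,0]]';  python3 -c "
from h import *
plan(.5046,.4140,.088,189.7)"
```

```text
time_s: 5.5
position: [0.5041, 0.4125, 0.1243]
tcp_rot: [[-0.986, -0.166, -0.013], [-0.166, 0.986, 0.012], [0.011, 0.013, -1.0]]
force: [-0.1, -0.2, -2.4]
opening: 0.745
t 5.5 pos [0.5041 0.4125 0.1243] yaw -170.42 J6 -71.1 F [-0.1 -0.2 -2.4] op 64.8
-> d [-1.1  0.9 36.3] roll -0.002
```

```bash
python3 -m inch '[[50,0,0,10,0],[50,0,0,20,0],[50,0,0,28,0],[50,0,0,34,0],[50,0,0,37,0]]';  python3 -c "
from h import *
plan(.5046,.4140,.074,189.7)"
```

```text
time_s: 6.0
position: [0.5033, 0.4129, 0.0866]
tcp_rot: [[-0.986, -0.166, -0.013], [-0.167, 0.986, 0.011], [0.011, 0.013, -1.0]]
force: [0.8, 0.1, -2.4]
opening: 0.741
t 6.0 pos [0.5033 0.4129 0.0866] yaw -170.41 J6 -71.1 F [ 0.8  0.1 -2.4] op 64.5
-> d [-1.6  0.7 12.6] roll -0.002
```

```bash
python3 -m inch '[[50,0,0,5,0],[50,0,0,9,0],[50,0,0,12,0],[50,0,0,14,0],[50,0,0,14,0]]'
```

```text
time_s: 6.5
position: [0.5034, 0.4132, 0.0744]
tcp_rot: [[-0.986, -0.167, -0.013], [-0.167, 0.986, 0.011], [0.011, 0.013, -1.0]]
force: [-1.5, -0.6, 6.3]
opening: 0.742
```

```bash
python3 -m inch '[[87,0,0,0,0],[87,0,0,0,0],[87,0,0,0,0],[87,0,0,-10,0],[87,0,0,-40,0],[87,0,0,-65,0],[60,30,0,-65,0],[20,60,0,-65,0]]'; python3 - <<'E'
from h import *
p,d,m=cap("wrist");W=world(d,m);np.savez("w3.npz",p=p,W=W);save("w3",p)
plan(.4455,.4045,.045,189.7)
E
```

```text
time_s: 7.3
position: [0.4461, 0.4028, 0.1418]
tcp_rot: [[-0.986, -0.166, -0.009], [-0.166, 0.986, 0.013], [0.007, 0.015, -1.0]]
force: [0.0, -0.1, -0.2]
opening: 0.891
t 7.35 pos [0.4381 0.4007 0.1406] yaw -170.34 J6 -69.2 F [-5.  -1.5 -0.2] op 74.3
-> d [-9.6  1.4 95.5] roll -0.0007
```

View pics/w3.png

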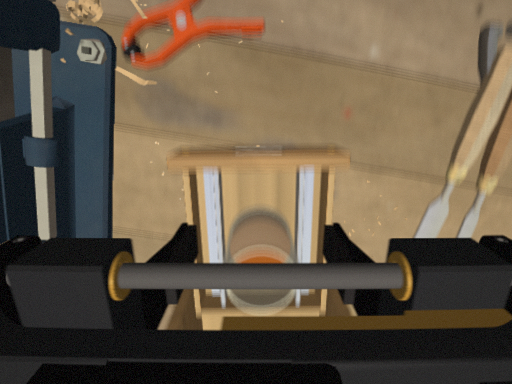

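The jar stands upright between the rails (columns 230–295, rails at 212 and 305). Next I'll close the fingers, descend in front of the jar and push it back.

```bash
python3 -m inch '[[0,-10,2,0,0],[0,-10,2,0,0],[0,-10,2,0,0],[0,-10,2,0,0],[0,-10,2,0,0]]'; python3 -c "
from h import *
plan(.4455,.4045,.046,189.7)
W=np.load('w3.npz')['W'];o=np.array([.5536,.4244]);t=np.radians(9.7)
A=W[160:300,200:330].reshape(-1,3);c=np.c_[(A[:,:2]-o)@np.array([[np.cos(t),-np.sin(t)],[np.sin(t),np.cos(t)]]),A[:,2]]
q=c[(c[:,2]>.095)&(c[:,2]<.118)];print('jar rim',len(q),q.min(0).round(4),q.max(0).round(4))"
```

```text
time_s: 7.85
position: [0.4482, 0.4043, 0.1402]
tcp_rot: [[-0.986, -0.167, -0.02], [-0.167, 0.986, 0.008], [0.018, 0.012, -1.0]]
force: [-0.6, 0.5, -0.6]
opening: 0.403
t 7.85 pos [0.4482 0.4043 0.1402] yaw -170.37 J6 -69.3 F [-0.6  0.5 -0.6] op 35.0
-> d [ 0.9 -0.5 94.3] roll -0.0012
jar rim 1043 [-0.0838 -0.0305  0.095 ] [-0.0283  0.0259  0.11  ]
```

```bash
python3 -m inch '[[0,1,0,0,0],[0,1,0,0,0],[0,1,0,40,0],[0,1,0,70,0],[0,1,0,86,0],[0,1,0,94,0],[0,1,0,94,0]]' && python3 -m inch '[[0,-5,0,0,0],[0,-10,0,0,0],[0,-15,0,0,0],[0,-20,0,0,0],[0,-25,0,0,0],[0,-29,0,0,0],[0,-33,0,0,0]]'; python3 -c "
from h import *
plan(.4955,.4129,.046,189.7)"
```

```text
time_s: 8.55
position: [0.4448, 0.4046, 0.0453]
tcp_rot: [[-0.986, -0.167, -0.022], [-0.167, 0.986, 0.007], [0.02, 0.011, -1.0]]
force: [0.7, -0.7, 0.1]
opening: 0.007
time_s: 9.25
position: [0.4774, 0.4101, 0.0447]
tcp_rot: [[-0.986, -0.167, -0.022], [-0.167, 0.986, 0.007], [0.021, 0.011, -1.0]]
force: [-2.0, 0.1, 1.6]
opening: 0.004
t 9.25 pos [0.4774 0.4101 0.0447] yaw -170.38 J6 -70.5 F [-2.   0.1  1.6] op 0.4
-> d [-18.3  -0.2  -1.7] roll -0.0013
```

```bash
python3 -m inch '[[0,-4,0,0,0],[0,-8,0,0,0],[0,-12,0,0,0],[0,-15,0,0,0],[0,-17,0,0,0]]'; python3 -m inch '[[0,-1,0,0,0],[0,-2,0,0,0],[0,-3,0,0,0]]'
```

```text
time_s: 9.75
position: [0.4945, 0.4129, 0.0443]
tcp_rot: [[-0.986, -0.167, -0.022], [-0.167, 0.986, 0.007], [0.021, 0.011, -1.0]]
force: [-1.4, 0.5, 2.1]
opening: 0.004
time_s: 10.05
position: [0.4974, 0.4134, 0.0442]
tcp_rot: [[-0.986, -0.167, -0.022], [-0.167, 0.986, 0.007], [0.021, 0.011, -1.0]]
force: [-2.1, -0.2, 1.6]
opening: 0.007
```

```bash
python3 -m inch '[[0,-1,0,0,0],[0,-2,0,0,0],[0,-2,0,0,0]]'; python3 -m inch '[[0,-1,0,0,0],[0,-2,0,0,0],[0,-2,0,0,0]]'
```

```text
time_s: 10.35
position: [0.499, 0.4137, 0.0441]
tcp_rot: [[-0.986, -0.167, -0.023], [-0.167, 0.986, 0.007], [0.022, 0.01, -1.0]]
force: [-2.6, -0.2, 2.3]
opening: 0.007
time_s: 10.65
position: [0.5009, 0.414, 0.0441]
tcp_rot: [[-0.986, -0.167, -0.023], [-0.167, 0.986, 0.007], [0.022, 0.01, -1.0]]
force: [-3.9, -0.6, 2.8]
opening: 0.004
```

```bash
python3 -m inch '[[0,10,0,0,0],[0,25,0,-10,0],[0,30,0,-60,0],[0,30,0,-110,0],[0,30,0,-160,0],[0,30,0,-200,0],[0,30,0,-200,0],[0,30,0,-200,0]]'; python3 - <<'E'
from h import *
p,d,m=cap("wrist");W=world(d,m);np.savez("w4.npz",p=p,W=W);save("w4",p)
o=np.array([.5536,.4244]);t=np.radians(9.7)
A=W.reshape(-1,3);A=A[~np.isnan(A[:,0])];c=np.c_[(A[:,:2]-o)@np.array([[np.cos(t),-np.sin(t)],[np.sin(t),np.cos(t)]]),A[:,2]]
q=c[(c[:,2]>.095)&(c[:,2]<.118)&(abs(c[:,1])<.05)&(c[:,0]>-.08)&(c[:,0]<.04)]
if len(q)>3: print('jar',len(q),np.percentile(q,[1,50,99],axis=0).round(4).tolist(),cv2.minEnclosingCircle(np.ascontiguousarray(q[:,:2].astype(np.float32))))
q=c[(c[:,2]>.046)&(c[:,2]<.058)&(abs(c[:,1])<.1)&(c[:,0]<-.11)&(c[:,0]>-.16)]
print('panel',len(q),np.percentile(q,[1,50,99],axis=0).round(4).tolist())
plan(.568,-.303,.30,0)
E
```

```text
time_s: 11.45
position: [0.4767, 0.4079, 0.2459]
tcp_rot: [[-0.986, -0.167, -0.019], [-0.167, 0.986, 0.008], [0.018, 0.011, -1.0]]
force: [-0.9, 0.0, -0.0]
opening: 0.006
jar 500 [[-0.0412, -0.0353, 0.0951], [-0.0339, -0.0056, 0.1006], [-0.0113, 0.0253, 0.11]] ((-0.01435832493007183, -0.005015428178012371), 0.031707148998975754)
panel 1780 [[-0.1409, -0.083, 0.0464], [-0.1329, -0.0032, 0.0526], [-0.1114, 0.0765, 0.0547]]
t 11.5 pos [0.4756 0.4074 0.2441] yaw -170.38 J6 -70.1 F [-0.4 -0.8 -0.3] op 0.5
-> d [  28.8 -715.2  -62.5] roll -2.9737
```

View pics/w4.png

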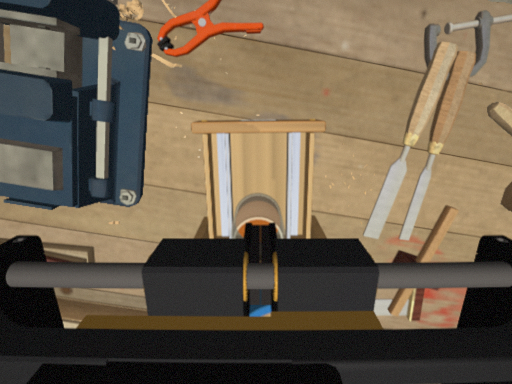

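The drawer is still open. The jar stands at the back at lane x of about 0.115 (about 1.7 mm off the middle line). Now to the tin.

```bash
python3 -m inch '[[87,0,-30,-50,0],[87,0,-80,-62,0.05],[87,5,-130,-62,0.1],[87,9,-180,-62,0.168],[87,11,-230,-62,0.168],[87,13,-280,-62,0.168],[87,15,-330,-62,0.168],[87,17,-380,-62,0.168]]' && python3 -m inch '[[87,0,-50,0,0],[87,0,-100,0,0],[87,0,-150,0,0],[87,0,-200,0,0],[87,0,-250,0,0],[87,0,-290,0,0],[87,0,-320,0,0],[87,0,-320,0,0]]'; python3 -c "
from h import *
plan(.568,-.303,.30,180)"
```

```text
time_s: 12.3
position: [0.5216, 0.035, 0.3002]
tcp_rot: [[-1.0, 0.0, -0.027], [0.0, 1.0, 0.007], [0.027, 0.007, -1.0]]
force: [-0.4, 0.2, -0.5]
opening: 0.646
time_s: 13.1
position: [0.5205, -0.289, 0.2948]
tcp_rot: [[-1.0, 0.005, -0.03], [0.005, 1.0, 0.008], [0.03, 0.008, -1.0]]
force: [-0.7, 0.5, 0.3]
opening: 0.998
t 13.1 pos [ 0.5205 -0.289   0.2948] yaw 179.71 J6 -128.9 F [-0.7  0.5  0.3] op 86.8
-> d [-47.4 -13.7  -6.7] roll -0.005
```

```bash
python3 -m inch '[[87,-30,-14,-6,-0.005],[87,-47,-14,-6,-0.005],[87,-47,-14,-6,-0.005]]'; python3 - <<'E'
from h import *
p,d,m=cap("wrist");W=world(d,m);np.savez("w5.npz",p=p,W=W);save("w5",p)
A=W.reshape(-1,3);q=A[(np.hypot(A[:,0]-.568,A[:,1]+.303)<.055)&(A[:,2]>.06)&(A[:,2]<.1)]
print(len(q),np.percentile(q,[1,50,99],axis=0).round(4).tolist(),cv2.minEnclosingCircle(np.ascontiguousarray(q[:,:2].astype(np.float32))))
for zz in(.045,.05): plan(.568,-.303,zz,180)
print(bot.read_state()["joint_positions"])
E
```

```text
time_s: 13.4
position: [0.5686, -0.3023, 0.2965]
tcp_rot: [[-0.999, -0.001, -0.033], [-0.001, 1.0, 0.01], [0.033, 0.01, -0.999]]
force: [0.1, 0.1, -0.0]
opening: 1.0
1434 [[0.5427, -0.3343, 0.0648], [0.5681, -0.3071, 0.0804], [0.5962, -0.2801, 0.0823]] ((0.5706279277801514, -0.3070821762084961), 0.02965145744383335)
t 13.45 pos [ 0.5673 -0.3018  0.2967] yaw -179.92 J6 -127.6 F [-1.1  1.2  0.1] op 86.9
-> d [ -9.3  -3.8 251.6] roll 0.0014
t 13.45 pos [ 0.5673 -0.3018  0.2967] yaw -179.92 J6 -127.6 F [-1.1  1.2  0.1] op 86.9
-> d [ -9.1  -3.8 246.6] roll 0.0014
[ -37.61843146   28.64221071   72.59273183   -0.72220745   80.68011864
 -127.56040665]
```

View pics/w5.png

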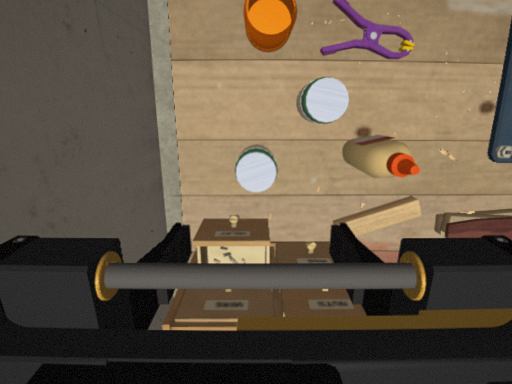

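Wrist view: the target tin is at (256,170), farthest to the robot's right. The decoy is at (325,100) and the glue at (380,158). The tin fit gives (0.570,-0.305), top 0.081.

```bash
python3 -m inch '[[87,-11,-5,50,0],[87,-11,-6,100,0],[87,-11,-6,150,0],[87,-11,-6,195,0],[87,-11,-6,230,0],[87,-11,-6,251,0],[87,-11,-6,251,0],[60,-11,-6,251,0]]' && python3 -m inch '[[45,0,0,0,0],[45,0,0,0,0],[45,0,0,0,0],[45,0,0,0,0],[45,0,0,-10,0],[45,0,0,-50,0],[45,0,0,-100,0],[45,0,0,-150,0]]' && python3 -m inch '[[45,0,0,-40,0],[45,0,0,-80,0],[45,0,0,-80,0]]';  python3 -c "
from h import *
plan(.464,.4071,.28,189.7)"
```

```text
time_s: 14.25
position: [0.5692, -0.3044, 0.0455]
tcp_rot: [[-0.999, -0.002, -0.035], [-0.002, 1.0, 0.011], [0.035, 0.011, -0.999]]
force: [0.4, 0.1, 0.3]
opening: 0.959
time_s: 15.05
position: [0.5737, -0.3055, 0.1964]
tcp_rot: [[-0.999, -0.001, -0.037], [-0.002, 1.0, 0.013], [0.037, 0.013, -0.999]]
force: [0.3, -0.5, -1.7]
opening: 0.682
time_s: 15.35
position: [0.5798, -0.3086, 0.2843]
tcp_rot: [[-1.0, -0.002, -0.026], [-0.002, 1.0, 0.004], [0.025, 0.004, -1.0]]
force: [0.1, -0.7, 0.1]
opening: 0.679
t 15.35 pos [ 0.5798 -0.3086  0.2843] yaw -179.89 J6 -127.4 F [ 0.1 -0.7  0.1] op 59.1
-> d [114.3 715.9  10.3] roll -0.1674
```

```bash
python3 -m inch '[[45,10,50,0,0],[45,20,100,0,0],[45,30,150,0,0],[45,40,200,0,0],[45,50,250,0,0],[45,60,300,0,0],[45,70,350,0,0],[45,80,400,0,-0.05]]' && python3 -m inch '[[45,10,50,5,-0.05],[45,15,100,5,-0.1],[45,20,150,5,-0.12],[45,24,200,5,-0.12],[45,24,250,5,-0.12],[45,24,290,5,-0.12],[45,24,315,5,-0.12],[45,24,315,5,-0.12]]';  python3 -c "
from h import *
plan(.4742,.4083,.12,189.7)"
```

```text
time_s: 16.15
position: [0.4986, 0.0864, 0.2871]
tcp_rot: [[-0.998, -0.053, -0.028], [-0.053, 0.999, 0.005], [0.028, 0.006, -1.0]]
force: [1.2, -0.2, -2.0]
opening: 0.68
time_s: 16.95
position: [0.4563, 0.4028, 0.2832]
tcp_rot: [[-0.984, -0.176, -0.03], [-0.176, 0.984, 0.005], [0.029, 0.01, -1.0]]
force: [-0.9, -0.6, -1.4]
opening: 0.681
t 16.95 pos [0.4563 0.4028 0.2832] yaw -169.85 J6 -70.1 F [-0.9 -0.6 -1.4] op 59.3
-> d [-23.3   0.7 162.6] roll 0.0078
```

```bash
python3 -m inch '[[45,-15,0,30,0.008],[45,-23,1,70,0.008],[45,-23,1,110,0.008],[45,-23,1,145,0.008],[45,-23,1,162,0.008],[45,-23,1,162,0.008]]';  python3 -c "
from h import *
plan(.4742,.4083,.082,189.7)"
```

```text
time_s: 17.55
position: [0.471, 0.4058, 0.1167]
tcp_rot: [[-0.985, -0.167, -0.038], [-0.167, 0.986, -0.0], [0.038, 0.006, -0.999]]
force: [0.1, 0.1, -1.4]
opening: 0.678
t 17.55 pos [0.471  0.4058 0.1167] yaw -170.37 J6 -70.4 F [ 0.1  0.1 -1.4] op 59.0
-> d [-4.9  1.7 34.5] roll -0.0012
```

```bash
python3 -m inch '[[45,-5,2,12,0],[45,-5,2,24,0],[45,-5,2,34,0],[45,-5,2,38,0],[45,-5,2,42,0],[45,-5,2,42,0]]';  python3 -c "
from h import *
plan(.4742,.4083,.067,189.7)"
```

```text
time_s: 18.15
position: [0.4738, 0.4085, 0.0743]
tcp_rot: [[-0.985, -0.167, -0.039], [-0.167, 0.986, -0.001], [0.038, 0.006, -0.999]]
force: [-0.8, -0.9, -2.1]
opening: 0.677
t 18.15 pos [0.4738 0.4085 0.0743] yaw -170.36 J6 -70.4 F [-0.8 -0.9 -2.1] op 58.9
-> d [-0.7 -0.3  7.3] roll -0.0011
```

```bash
python3 -m inch '[[45,-1,0,3,0],[45,-1,0,5,0],[45,-1,0,6,0],[45,-1,0,6,0]]' && python3 -m inch '[[45,0,0,1,0],[45,0,0,1,0]]'
```

```text
time_s: 18.55
position: [0.4747, 0.4089, 0.0689]
tcp_rot: [[-0.985, -0.167, -0.038], [-0.167, 0.986, -0.0], [0.038, 0.006, -0.999]]
force: [-1.0, -0.2, 3.2]
opening: 0.683
time_s: 18.75
position: [0.4748, 0.4088, 0.0689]
tcp_rot: [[-0.985, -0.167, -0.038], [-0.168, 0.986, -0.0], [0.037, 0.006, -0.999]]
force: [-1.8, -2.1, 4.2]
opening: 0.678
```

```bash
python3 -m inch '[[45,-1,0,-1,0],[45,-2,0,-1,0],[45,-3,0,-1,0],[45,-4,0,-1,0],[45,-5,0,-1,0]]' && python3 -m inch '[[87,0,0,0,0],[87,0,0,0,0],[87,0,0,0,0],[87,0,0,0,0],[87,0,0,-20,0],[87,0,0,-60,0],[87,0,0,-110,0],[87,0,0,-150,0]]' && python3 -m inch '[[87,50,0,-30,0],[87,80,0,-30,0],[87,80,0,-30,0],[87,80,0,-30,0]]'; python3 - <<'E'
from h import *
p,d,m=cap("wrist");W=world(d,m);np.savez("w6.npz",p=p,W=W);save("w6",p)
P,Dp,M=cap("top");V=world(Dp,M)
S_,Ds,Ms=cap("scene");U=world(Ds,Ms);np.savez("s6.npz",W=U,p=S_)
o=np.array([.5536,.4244]);t=np.radians(9.7)
for n,w in(('wrist',W),('top',V),('scene',U)):
    A=w.reshape(-1,3);A=A[~np.isnan(A[:,0])];c=np.c_[(A[:,:2]-o)@np.array([[np.cos(t),-np.sin(t)],[np.sin(t),np.cos(t)]]),A[:,2]]
    for k,lo,hi,a,b,yy in(('tin',.09,.112,-.12,-.046,.035),('jar',.097,.118,-.046,-.003,.04),('panel',.046,.058,-.16,-.115,.09)):
        q=c[(c[:,2]>lo)&(c[:,2]<hi)&(abs(c[:,1])<yy)&(c[:,0]>a)&(c[:,0]<b)]
        if len(q)>3:print(n,k,len(q),np.percentile(q,[1,50,99],axis=0).round(4).tolist())
plan(.35,.39,.1,-80.3)
E
```

```text
time_s: 19.25
position: [0.4797, 0.4096, 0.0694]
tcp_rot: [[-0.985, -0.167, -0.038], [-0.168, 0.986, -0.0], [0.038, 0.006, -0.999]]
force: [-0.3, -0.1, -1.9]
opening: 0.678
time_s: 20.05
position: [0.4859, 0.4099, 0.2218]
tcp_rot: [[-0.985, -0.167, -0.036], [-0.168, 0.986, 0.001], [0.036, 0.007, -0.999]]
force: [0.8, 0.0, 0.0]
opening: 1.002
time_s: 20.45
position: [0.4077, 0.3966, 0.2554]
tcp_rot: [[-0.985, -0.168, -0.035], [-0.169, 0.986, 0.001], [0.034, 0.007, -0.999]]
force: [1.5, 0.2, -0.5]
opening: 1.005
wrist tin 1708 [[-0.1019, -0.0299, 0.0904], [-0.0783, -0.0034, 0.1024], [-0.0488, 0.0232, 0.1041]]
wrist jar 38 [[-0.0128, -0.0324, 0.1007], [-0.0058, -0.0299, 0.1081], [-0.0031, 0.0229, 0.1098]]
wrist panel 1459 [[-0.1419, -0.0834, 0.0463], [-0.1346, -0.0018, 0.0522], [-0.1164, 0.076, 0.0542]]
top tin 72 [[-0.0757, -0.0242, 0.0909], [-0.0605, -0.0028, 0.1011], [-0.0473, 0.0131, 0.1079]]
top jar 49 [[-0.0408, -0.0346, 0.0972], [-0.028, -0.0149, 0.1044], [-0.0033, 0.0262, 0.1156]]
top panel 39 [[-0.1431, -0.0819, 0.0466], [-0.134, -0.0659, 0.0513], [-0.1155, -0.0142, 0.0573]]
scene tin 277 [[-0.1024, -0.0285, 0.0905], [-0.0779, 0.0044, 0.1007], [-0.0503, 0.0267, 0.1037]]
scene jar 122 [[-0.0412, -0.0342, 0.0972], [-0.0249, 0.0095, 0.1028], [-0.0031, 0.0249, 0.1088]]
scene panel 258 [[-0.1435, -0.0819, 0.0461], [-0.1366, 0.0088, 0.0509], [-0.1165, 0.0785, 0.0543]]
t 20.6 pos [0.4091 0.3966 0.2542] yaw -170.38 J6 -67.8 F [-0.7  0.6 -0.7] op 86.8
-> d [ 53.9   2.3 156.3] roll -1.5721
```

View pics/w6.png

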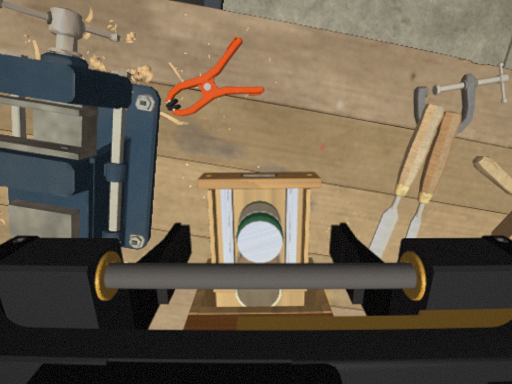

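The tin stands in front of the jar (centre column 260, between the rails), at lane x of about 0.052. Closing is the tight part: pushing on the panel, the gripper's crossbar meets the cabinet before the drawer is home. I'll measure the crossbar from the scene cloud.

```bash
python3 - <<'E'
from h import *
s=bot.read_state();R=np.array(s["tcp_rot"]);p0=np.array(s["position"])
D=np.load('s6.npz');W=D['W'];L=((W-p0)@R)
m=(abs(L[...,0])<.12)&(abs(L[...,1])<.12)&(L[...,2]<.01)&(L[...,2]>-.2)
q=L[m]
for z in np.arange(-.16,.01,.005):
    a=q[(q[:,2]>=z)&(q[:,2]<z+.005)]
    if len(a)>2:print(round(-z-.0025,4),len(a),np.percentile(a[:,:2],[2,98],axis=0).round(3).tolist())
# end face of bar & end finger
e=q[(q[:,1]>.085)];print('end face z',np.percentile(-e[:,2],[1,5,95,99]).round(4),'x',np.percentile(e[:,0],[2,98]).round(4))
f=q[(q[:,1]>.04)&(q[:,2]>-.06)];print('finger y max',np.percentile(f[:,1],[50,95,99]).round(4),'x',np.percentile(f[:,0],[2,98]).round(4))
# opening/lintel from wrist & scene: cabinet front face points near y=0
o=np.array([.5536,.4244]);t=np.radians(9.7);A=W.reshape(-1,3);A=A[~np.isnan(A[:,0])]
c=np.c_[(A[:,:2]-o)@np.array([[np.cos(t),-np.sin(t)],[np.sin(t),np.cos(t)]]),A[:,2]]
q=c[(abs(c[:,0])<.004)&(abs(c[:,1])<.06)&(c[:,2]>.06)]
if len(q):print('lintel',len(q),np.percentile(q[:,2],[0,2,50,98]).round(4))
E
```

```text
0.1575 39 [[-0.023, 0.005], [0.023, 0.018]]
0.1525 52 [[-0.018, -0.008], [0.023, 0.016]]
0.1475 70 [[-0.021, -0.044], [0.024, 0.017]]
0.1425 60 [[-0.018, -0.045], [0.025, 0.018]]
0.1375 70 [[-0.019, -0.043], [0.027, 0.017]]
0.1325 61 [[-0.02, -0.042], [0.027, 0.017]]
0.1275 67 [[-0.02, -0.046], [0.028, 0.017]]
0.1225 66 [[-0.02, -0.048], [0.027, 0.019]]
0.1175 71 [[-0.022, -0.047], [0.027, 0.018]]
0.1125 406 [[-0.032, -0.092], [0.038, 0.095]]
0.1075 184 [[-0.03, -0.079], [0.038, 0.096]]
0.1025 116 [[-0.033, -0.082], [0.039, 0.095]]
0.0975 116 [[-0.033, -0.082], [0.039, 0.094]]
0.0925 131 [[-0.028, -0.084], [0.039, 0.092]]
0.0875 164 [[-0.032, -0.072], [0.039, 0.088]]
0.0825 135 [[-0.033, -0.073], [0.039, 0.088]]
0.0775 118 [[-0.033, -0.082], [0.04, 0.088]]
0.0725 84 [[-0.032, -0.081], [0.038, 0.088]]
0.0675 14 [[-0.006, -0.053], [0.03, 0.085]]
0.0625 8 [[-0.008, -0.055], [0.011, -0.047]]
0.0575 21 [[-0.009, -0.056], [0.013, 0.062]]
0.0525 30 [[-0.008, -0.056], [0.013, 0.059]]
0.0475 40 [[-0.009, -0.054], [0.012, 0.059]]
0.0425 32 [[-0.009, -0.05], [0.013, 0.058]]
0.0375 34 [[-0.007, -0.054], [0.013, 0.057]]
0.0325 28 [[-0.009, -0.052], [0.012, 0.056]]
0.0275 39 [[-0.008, -0.052], [0.012, 0.054]]
0.0225 41 [[-0.008, -0.052], [0.012, 0.054]]
0.0175 30 [[-0.01, -0.052], [0.012, 0.053]]
0.0125 39 [[-0.009, -0.048], [0.012, 0.054]]
0.0075 36 [[-0.008, -0.049], [0.013, 0.053]]
0.0025 35 [[-0.008, -0.049], [0.012, 0.054]]
end face z [0.0711 0.0733 0.1125 0.1134] x [-0.0334  0.0381]
finger y max [0.0533 0.0588 0.061 ] x [-0.0094  0.0128]
lintel 455 [0.0603 0.0746 0.1416 0.1652]
```

```bash
python3 - <<'E'
from h import *
D=np.load('top.npz');W=D['W'];p=D['p'].astype(int)
o=np.array([.5536,.4244]);t=np.radians(9.7)
m=np.zeros(p.shape[:2],bool);m[235:285,160:215]=1
m&=(p[...,0]>p[...,1]*1.9)&(p[...,0]>120)
A=W[m];c=(A[:,:2]-o)@np.array([[np.cos(t),-np.sin(t)],[np.sin(t),np.cos(t)]])
print('pliers',len(c),c.min(0),c.max(0),A.min(0),A.max(0))
b=c[c[:,0]<-.13];print(b[np.argsort(-b[:,1])][:4])
z=W[...,2];r=W[(abs(W[...,1]-.39)<.02)&(abs(z)<.03)];print('bench min x',np.nanmin(r[:,0]))
plan(.345,.3862,.15,99.7)
E
```

```text
pliers 167 [nan nan] [nan nan] [nan nan nan] [nan nan nan]
[[-0.25227469  0.0033134 ]
 [-0.25648964  0.00068928]
 [-0.25720512 -0.00318796]
 [-0.25379559 -0.00415762]]
bench min x 0.21162103105620222
t 20.6 pos [0.4091 0.3966 0.2542] yaw -170.38 J6 -67.8 F [-0.7  0.6 -0.7] op 86.8
-> d [ 61.2  -0.3 106.5] roll 1.5695
```

```bash
python3 -m inch '[[87,15,5,-10,0.14],[87,30,10,-10,0.28],[87,40,10,-10,0.42],[87,50,15,-10,0.56],[87,60,15,-10,0.7],[87,65,25,-10,0.84],[87,65,28,-10,0.98],[87,65,28,-10,1.12]]'; python3 -c "
from h import *
plan(.3402,.4143,.15,99.7)"
```

```text
time_s: 21.4
position: [0.3416, 0.414, 0.266]
tcp_rot: [[-0.575, 0.818, -0.037], [0.818, 0.575, 0.0], [0.021, -0.03, -0.999]]
force: [-0.0, -0.5, 0.4]
opening: 1.001
t 21.4 pos [0.3416 0.414  0.266 ] yaw 125.09 J6 2.2 F [-0.  -0.5  0.4] op 87.1
-> d [ -1.4   2.5 115.9] roll 0.4432
```

```bash
python3 -m inch '[[87,0,0,0,0.14],[87,0,0,0,0.28],[87,0,0,0,0.443],[87,0,0,0,0.443],[87,-1,2,50,0.443],[87,-1,2,100,0.443],[87,-1,2,116,0.443],[87,-1,2,116,0.443]]'; python3 -c "
from h import *
plan(.3402,.4143,.006,99.7)"
```

```text
time_s: 22.2
position: [0.3382, 0.4128, 0.1466]
tcp_rot: [[-0.171, 0.984, -0.043], [0.985, 0.171, -0.004], [0.003, -0.043, -0.999]]
force: [-0.5, 0.3, -0.1]
opening: 0.997
t 22.2 pos [0.3382 0.4128 0.1466] yaw 99.83 J6 27.1 F [-0.5  0.3 -0.1] op 86.7
-> d [  0.7   8.2 140.4] roll 0.0023
```

```bash
python3 -m inch '[[87,1,8,50,0.002],[87,1,8,90,0.002],[87,1,8,115,0.002],[87,1,8,128,0.002],[87,1,8,135,0.002],[87,1,8,138,0.002],[87,1,8,138,0.002]]'; python3 -c "
from h import *
plan(.3402,.4143,.008,99.7)"
```

```text
time_s: 22.9
position: [0.341, 0.4153, 0.0093]
tcp_rot: [[-0.169, 0.985, -0.041], [0.986, 0.169, -0.003], [0.004, -0.041, -0.999]]
force: [0.5, -0.0, 0.2]
opening: 1.003
t 22.9 pos [0.341  0.4153 0.0093] yaw 99.74 J6 26.4 F [ 0.5 -0.   0.2] op 87.3
-> d [-0.8 -0.9  1.4] roll 0.0006
```

```bash
python3 -m inch '[[87,0,4,-0.1,0],[87,0,8,-0.3,0],[87,0,12,-0.5,0],[87,0,16,-0.6,0],[87,0,21,-0.8,0],[87,0,26,-1,0],[87,0,32,-1.3,0],[87,0,38,-1.5,0]]'; python3 -m inch '[[87,0,7,-0.3,0],[87,0,14,-0.6,0],[87,0,21,-0.9,0],[87,0,28,-1.1,0],[87,0,35,-1.4,0],[87,0,42,-1.7,0],[87,0,48,-2,0],[87,0,53,-2.2,0]]'
```

```text
time_s: 23.7
position: [0.379, 0.4219, 0.0093]
tcp_rot: [[-0.169, 0.985, -0.041], [0.986, 0.169, -0.003], [0.004, -0.041, -0.999]]
force: [-4.4, 1.3, 4.4]
opening: 0.998
time_s: 24.5
position: [0.4317, 0.431, 0.0092]
tcp_rot: [[-0.169, 0.985, -0.041], [0.986, 0.169, -0.003], [0.004, -0.041, -0.999]]
force: [-4.0, 1.9, 2.5]
opening: 0.998
```

```bash
python3 -m inch '[[87,0,5,-0.2,0],[87,0,11,-0.5,0],[87,0,17,-0.7,0],[87,0,22,-0.9,0],[87,0,26,-1.1,0],[87,0,29,-1.2,0]]'; python3 - <<'E'
from h import *
P,Dp,M=cap("scene");U=world(Dp,M);save("s7",cv2.resize(P[130:280,90:290],(800,600),interpolation=cv2.INTER_CUBIC))
o=np.array([.5536,.4244]);t=np.radians(9.7)
A=U.reshape(-1,3);A=A[~np.isnan(A[:,0])];c=np.c_[(A[:,:2]-o)@np.array([[np.cos(t),-np.sin(t)],[np.sin(t),np.cos(t)]]),A[:,2]]
q=c[(c[:,2]>.044)&(c[:,2]<.056)&(abs(c[:,1])<.08)&(c[:,0]<-.008)&(c[:,0]>-.05)]
print('panel',len(q),np.percentile(q,[1,50,99],axis=0).round(4).tolist())
E
```

```text
time_s: 25.1
position: [0.4607, 0.4359, 0.0091]
tcp_rot: [[-0.169, 0.985, -0.041], [0.986, 0.169, -0.003], [0.004, -0.041, -0.999]]
force: [-4.0, 1.6, 2.4]
opening: 1.0
panel 155 [[-0.0467, -0.0212, 0.0443], [-0.0295, 0.0437, 0.0503], [-0.0089, 0.0798, 0.0557]]
```

View pics/s7.png

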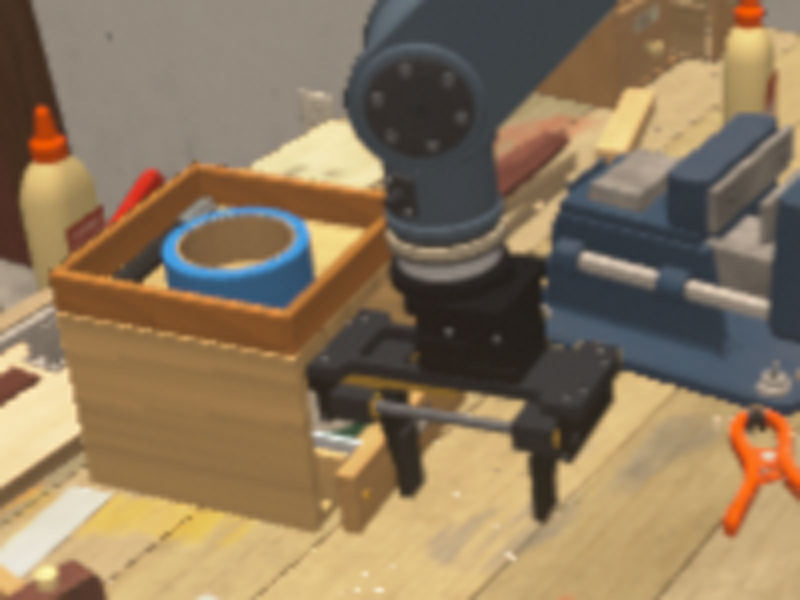

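The bar's tip (310,370) is entering the opening under the lintel with no extra force, and the joint is at about 18 mm. I'll go on in small, watched steps.

```bash
python3 -m inch '[[87,0,1.5,-0.1,0],[87,0,3,-0.2,0],[87,0,4.5,-0.3,0],[87,0,4.5,-0.3,0]]'; python3 -m inch '[[87,0,1.5,0,0],[87,0,3,-0.1,0],[87,0,3,-0.1,0]]'
```

```text
time_s: 25.55
position: [0.4659, 0.4367, 0.0091]
tcp_rot: [[-0.169, 0.985, -0.04], [0.986, 0.169, -0.003], [0.004, -0.04, -0.999]]
force: [-2.8, 2.1, 1.0]
opening: 1.0
time_s: 25.85
position: [0.467, 0.4368, 0.0092]
tcp_rot: [[-0.169, 0.985, -0.043], [0.986, 0.169, -0.004], [0.003, -0.044, -0.999]]
force: [-7.8, 1.4, 4.1]
opening: 1.002
```

```bash
python3 -m inch '[[87,0,1,0,0],[87,0,2,-0.1,0],[87,0,2,-0.1,0]]'; python3 -m inch '[[87,0,1,0,0],[87,0,2,-0.1,0],[87,0,2,-0.1,0]]'
```

```text
time_s: 26.15
position: [0.4669, 0.4368, 0.0095]
tcp_rot: [[-0.169, 0.984, -0.047], [0.986, 0.169, -0.005], [0.003, -0.047, -0.999]]
force: [-8.2, 1.1, 4.5]
opening: 0.998
time_s: 26.45
position: [0.4667, 0.4367, 0.0097]
tcp_rot: [[-0.169, 0.984, -0.051], [0.986, 0.169, -0.007], [0.002, -0.052, -0.999]]
force: [-7.9, 1.4, 5.1]
opening: 0.997
```

```bash
python3 -m inch '[[87,0,2,0,0],[87,0,4,-0.2,0],[87,0,5,-0.2,0],[87,0,6,-0.3,0],[87,0,7,-0.3,0],[87,0,7,-0.3,0]]'
```

```text
time_s: 27.05
position: [0.4672, 0.4366, 0.0103]
tcp_rot: [[-0.17, 0.983, -0.063], [0.985, 0.17, -0.011], [-0.001, -0.064, -0.998]]
force: [-17.2, -0.1, 13.5]
opening: 0.995
```

```bash
python3 - <<'E'
from h import *
s=bot.read_state();t=np.radians(9.7);C=np.array([[np.cos(t),np.sin(t),0],[-np.sin(t),np.cos(t),0],[0,0,1]])
print('F cab',C@s["force"],'M cab',C@s["moment"],'pos cab',(C@(np.array(s["position"])-[.5536,.4244,0])).round(4),np.round(s["joint_positions"],2),np.round(s["tau"],1))
R=np.array(s["tcp_rot"]);p0=np.array(s["position"])
P,Dp,M=cap("scene");U=world(Dp,M);np.savez("s8.npz",W=U,p=P);o=np.array([.5536,.4244,0])
A=U.reshape(-1,3);A=A[~np.isnan(A[:,0])];c=(A-o)@C.T
q=c[(c[:,2]>.048)&(c[:,2]<.056)&(c[:,1]>.05)&(c[:,1]<.08)&(c[:,0]<-.004)&(c[:,0]>-.06)]
print('panel top',len(q),np.percentile(q,[1,50,99],axis=0).round(4).tolist())
q=c[(c[:,2]>.008)&(c[:,2]<.045)&(c[:,1]>-.01)&(c[:,1]<.08)&(c[:,0]<-.015)&(c[:,0]>-.05)]
print('panel face',len(q),np.percentile(q,[1,20,50,80,99],axis=0).round(4).tolist())
L=(A-p0)@R;e=L[(abs(L[:,0])<.05)&(L[:,1]>.02)&(L[:,1]<.11)&(L[:,2]<.0)&(L[:,2]>-.12)]
for z in (.02,.04,.05,.06,.08,.1,.11):
    a=e[abs(-e[:,2]-z)<.005]
    if len(a)>2: print(z,len(a),np.percentile(a[:,1],[50,98]).round(4))
E
```

```text
F cab [-16.93407319   2.81196373  13.5150078 ] M cab [0.36406326 1.48055183 0.12819597] pos cab [-0.0831  0.0266  0.0103] [32.4  48.21 84.89  1.78 50.31 21.43] [ -7.4 -44.9 -16.9  -1.4  -3.    0.2]
panel top 49 [[-0.0254, 0.0506, 0.0482], [-0.0189, 0.0655, 0.0506], [-0.0062, 0.079, 0.0532]]
panel face 226 [[-0.0411, -0.0064, 0.0086], [-0.0379, 0.03, 0.0163], [-0.0251, 0.0402, 0.0268], [-0.0237, 0.0689, 0.0375], [-0.0175, 0.0798, 0.0444]]
0.02 86 [0.0577 0.1003]
0.04 148 [0.06   0.1046]
0.05 71 [0.0603 0.0818]
0.06 20 [0.052  0.0797]
0.08 77 [0.0524 0.0815]
0.1 79 [0.0545 0.0791]
0.11 217 [0.065 0.08 ]
```

```bash
python3 -m inch '[[87,0,3,-1.5,0],[87,0,6,-2.5,0],[87,0,8,-3,0],[87,0,9,-3,0],[87,0,10,-3,0],[87,0,10,-3,0]]'; python3 - <<'E'
from h import *
s=bot.read_state();t=np.radians(9.7);C=np.array([[np.cos(t),np.sin(t),0],[-np.sin(t),np.cos(t),0],[0,0,1]])
print('F cab',C@s["force"],'M cab',C@s["moment"],'pos cab',(C@(np.array(s["position"])-[.5536,.4244,0])).round(4))
E
```

```text
time_s: 27.7
position: [0.4759, 0.4376, 0.0119]
tcp_rot: [[-0.17, 0.983, -0.065], [0.985, 0.17, -0.013], [-0.002, -0.067, -0.998]]
force: [-5.1, 0.7, -0.4]
opening: 0.999
F cab [-4.90636164  1.59353601 -0.43912152] M cab [0.17921377 0.66458782 0.0874095 ] pos cab [-0.0744  0.0261  0.0119]
```

```bash
python3 -m inch '[[87,0,1.5,-0.1,0],[87,0,3,-0.2,0],[87,0,3,-0.2,0]]'; python3 - <<'E'
from h import *
s=bot.read_state();t=np.radians(9.7);C=np.array([[np.cos(t),np.sin(t),0],[-np.sin(t),np.cos(t),0],[0,0,1]])
print('F cab',C@s["force"],'pos cab',(C@(np.array(s["position"])-[.5536,.4244,0])).round(4))
E
```

```text
time_s: 28.0
position: [0.4758, 0.4375, 0.012]
tcp_rot: [[-0.17, 0.983, -0.072], [0.985, 0.17, -0.015], [-0.003, -0.073, -0.997]]
force: [-10.5, 0.3, 4.9]
opening: 0.994
F cab [-10.30973769   2.10137297   4.88817832] pos cab [-0.0745  0.026   0.012 ]
```

```bash
python3 -m inch '[[87,0,-4,0.3,0],[87,0,-15,1,0],[87,0,-30,2,0],[87,0,-50,2,0],[87,0,-70,-20,0],[87,0,-80,-60,0],[87,0,-80,-110,0],[87,0,-80,-150,0]]' && python3 -m inch '[[87,0,-20,-40,0],[87,0,-20,-40,0],[87,0,-20,-40,0]]'; python3 - <<'E'
from h import *
t=np.radians(9.7);C=np.array([[np.cos(t),np.sin(t),0],[-np.sin(t),np.cos(t),0],[0,0,1]]);o=np.array([.5536,.4244,0])
for n in("scene","top","wrist"):
    P,Dp,M=cap(n);U=world(Dp,M)
    if n!="top": save(n+"9",P)
    A=U.reshape(-1,3);A=A[~np.isnan(A[:,0])];c=(A-o)@C.T
    q=c[(c[:,2]>.01)&(c[:,2]<.046)&(abs(c[:,1])<.075)&(c[:,0]<.0)&(c[:,0]>-.05)]
    if len(q)>5:print(n,'face',len(q),np.percentile(q[:,0],[2,20,50,80,98]).round(4))
    q=c[(c[:,2]>.047)&(c[:,2]<.057)&(abs(c[:,1])<.082)&(c[:,0]<.02)&(c[:,0]>-.05)]
    if len(q)>5:print(n,'ptop',len(q),np.percentile(q[:,0],[1,5,50,95]).round(4))
    q=c[(c[:,2]>.06)&(c[:,2]<.118)&(abs(c[:,1])<.05)&(c[:,0]<.1)&(c[:,0]>.01)]
    if len(q)>5:print(n,'tin/jar',len(q),np.percentile(q,[2,50,98],axis=0).round(4).tolist())
    q=c[(c[:,2]>.13)&(c[:,2]<.16)&(abs(c[:,1])<.07)&(abs(c[:,0])<.015)]
    if len(q)>5:print(n,'front plane',len(q),np.percentile(q[:,0],[20,50,80]).round(4))
s=bot.read_state();print(s["position"],s["force"])
E
```

```text
time_s: 28.8
position: [0.4089, 0.4264, 0.17]
tcp_rot: [[-0.17, 0.983, -0.068], [0.985, 0.17, -0.014], [-0.002, -0.069, -0.998]]
force: [0.3, 1.1, 0.2]
opening: 1.002
time_s: 29.1
position: [0.3928, 0.4237, 0.2127]
tcp_rot: [[-0.17, 0.983, -0.064], [0.985, 0.17, -0.012], [-0.001, -0.065, -0.998]]
force: [-0.7, 0.6, 1.2]
opening: 0.999
scene face 315 [-0.0174 -0.0161 -0.0152 -0.0143 -0.0128]
scene ptop 263 [-0.0171 -0.0157 -0.0079  0.0129]
scene tin/jar 97 [[0.022, -0.0128, 0.0606], [0.0255, 0.0075, 0.0765], [0.0323, 0.0216, 0.0928]]
scene front plane 291 [-0.0012 -0.0004  0.0004]
top face 71 [-0.0249 -0.0154 -0.0147 -0.0134 -0.0023]
top ptop 143 [-0.0154 -0.0143 -0.007   0.0068]
top front plane 97 [-0.0004  0.0004  0.0052]
wrist face 1320 [-0.015  -0.0143 -0.0133 -0.0127 -0.0122]
wrist ptop 1953 [-0.0145 -0.0139 -0.0077  0.0071]
wrist tin/jar 434 [[0.0231, -0.0202, 0.0604], [0.0253, 0.0024, 0.0704], [0.0346, 0.0205, 0.0823]]
wrist front plane 2056 [0.0003 0.0008 0.0012]
[0.39157886 0.42277879 0.20969729] [ 0.32640714 -0.42086703 -0.82399744]
```

View pics/scene9.png

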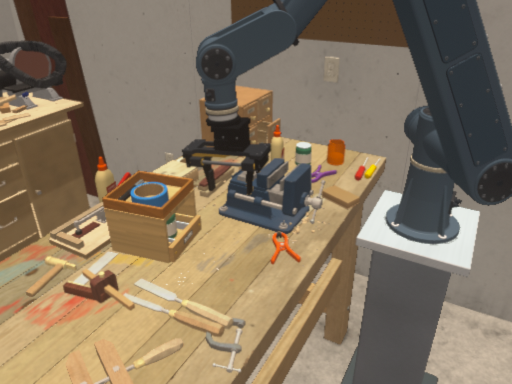

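```bash
python3 - <<'E'
from h import *
t=np.radians(9.7);C=np.array([[np.cos(t),np.sin(t),0],[-np.sin(t),np.cos(t),0],[0,0,1]]);o=np.array([.5536,.4244,0])
P,Dp,M=cap("wrist");A=world(Dp,M).reshape(-1,3);A=A[~np.isnan(A[:,0])];c=(A-o)@C.T
for lo in np.arange(.055,.1,.006):
    q=c[(c[:,2]>lo)&(c[:,2]<lo+.006)&(abs(c[:,1]+.003)<.01)&(c[:,0]<.1)&(c[:,0]>.012)]
    if len(q)>3:print(round(lo+.003,3),len(q),np.median(q[:,0]).round(4))
q=c[(c[:,2]>.06)&(c[:,2]<.095)&(abs(c[:,1])<.05)&(c[:,0]>.012)&(c[:,0]<.06)];print('tin y',np.percentile(q[:,1],[1,99]))
print(bot.hand_in())
E
```

```text
0.058 42 0.0238
0.064 49 0.0239
0.07 60 0.0242
0.076 66 0.0246
0.082 46 0.0249
tin y [-0.02158828  0.02206502]
the job is handed in; nothing more can be done
None
```

The jar and the tin are standing in the lane and the drawer is shut, so I handed the job in at about 29 s of the 72 s allowed. No verdict was reported.

**What I did:**
- I set the jar between the rails and pushed it to the back with closed fingers until it met the back wall.
- I placed the far-right tin in front of it.
- I closed the drawer with the open jaws in line with its travel, so the gripper's crossbar slid into the drawer opening under the lintel. The catch gave way at about 17 N or a little more; the force then dropped to about 5 N.

**Last checks:**
- **Drawer:** all three cameras put the front panel's face 14 to 15 mm in front of the cabinet face. The panel is 14 mm thick, so the drawer is home to within about 1 mm.
- **Tin:** its front leans by about 0.045 rad over the visible part, inside the 0.1 limit. Its centre is about 52 to 54 mm from the panel and near the middle line.
- **Jar:** it was last seen before closing, at about 115 mm in the lane and about 2 mm off the middle line. With the drawer shut I could not see it behind the tin, so its final pose is inferred.
- **Robot:** the gripper was clear of everything at hand-in. I touched neither the glue bottle nor the tools; I did not re-measure their positions.

**What disagreed:**
- The wrist camera put the lane's middle line about 3 mm away from where the top and scene cameras did. I placed the pieces between the two readings.
- The tool's tilt from vertical had grown to about 0.07 rad by the end, because each move starts from the measured pose.
- With 10 N on the panel at the end it did not move further.

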